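# Press a cartridge plug home with the bench ratchet clamp

## Robot

A 6-joint arm with a two-finger parallel gripper is mounted at the origin on the work surface. World frame = base frame: x ahead of the robot, y to its left, z up, the work surface at z = 0. Lengths are in m, angles in rad, forces in N, time in s.
With the tool pointing down it reaches from about 0.35 to 0.725 m from the base axis. Payload 4.3 kg.
Tool frame: the origin (TCP) lies midway between the tips of the shut fingers; the grasp point (between the pads) lies 19 mm behind it (env.hold_point_z is the distance from the TCP to the grasp point, in m); z points along the fingers, y is the line along which they close (so a half turn about z gives the same grasp; the last joint's range is limited). The gripper opens to 85 mm and grips with 20 to 120 N. Pads are 22 mm wide; open, the fingers measure 114 mm over their backs; the gripper's body (76 mm by 85 mm) begins 54 mm behind the grasp point. The pads swing forward as they close: fully open they stand 13 mm farther back than shut.
Start: joints at [1.064, 0.377, 0.081, 1.274, 0, 1.46], TCP at [0.222, 0.53, 0.231] pointing down, gripper open.
Joint ranges: [-2.72, 2.72], [-0.84, 1.66], [-1.02, 1.22], [-1.77, 2.12], [-1.37, 1.28], [-3.14, 3.14]. Speed limits (rad/s): [2.57, 2.57, 3.14, 3.14, 3.14, 3.14].

## Interface

Orientations are given as a 3x3 rotation matrix whose columns are the frame's x, y, z axes.
In Python, from bench import env, viewer, order, models gives the robot as it stands.
- The arm moves only by the tool jog_arm, never from a script. Its argument "increments" is one flat list of numbers, 5 for each row, row after row: the opening, from 0 (shut) to 1 (fully open), then the shift along the tool's x, y, z in m, then the turn about the tool's z in degrees. A call has 1 to 20 rows; each row is the pose to reach, as a shift and turn from the pose commanded when the call began, along the tool's axes at that moment; what a row does not reach only later rows make up. A row lasts 1/10 s, in which the tool goes at most 50 mm and 8.59 degrees, less where a joint would pass 70% of its speed; a pose out of reach is approached as far as the arm can. A call with a gripper value outside its range is refused whole. The fingers move at their own pace and stop on an object; "newtons" is the grip in N (left out, the last holds). Time passes only in rows, so rows that repeat a pose let the fingers close. It gives the time, the measured TCP pose, the force, the opening and the grip force at its end, in the units of the state.
- env.sense(): the state, without advancing time (a new reading comes with each control period).
- viewer.capture(name): name is "scene" or "top"; returns the picture (480x640x3 uint8, red, green, blue); there is no depth.
- viewer.camera_params(name): a dict with "K" (3x3 intrinsics, pixels), "world_to_cam" (4x4, takes a point from world to camera coordinates). Camera axes: x right, y down, z forward; pixel columns grow to the right and rows downward; lengths in m; the calibration is good to about 2 mm. A picture is of the moment at which its call begins. camera_params takes no time and is no camera call.
- order.finish_job(): hands the job in; it is judged then, once.
Trained networks look in the newest picture that a camera, given by its name, has taken for a name from the list of things; names that differ only in an ending like _2 or _b are one class to them, and where a whole thing is asked for, a point or a joint stands for the part that bears it (a point fixed in the world has none). Each returns a list of dicts, best first, with "p" (0 to 1); they miss things now and then, are a little off and sometimes report something else, mostly with a low value. They report only what shows in the picture. A call takes as long as a camera call.
- models.regions_of(camera, name): "pixels" (480x640 bool, what is visible of it) and "bbox" ([centre column, centre row, width, height] as shares, 0 to 1, of the picture: columns of its width, rows of its height, round what is visible of it).
- models.landmark_of(camera, name): "centre" ([row, column] as shares, 0 to 1, of the picture: columns of its width, rows of its height: a listed point, or the origin of a listed thing).
The state is a dict: "time": time; "joint_positions": joint angles; "joint_velocities": joint speeds; "tau": joint torques, N m; "position": TCP position; "orientation": TCP orientation; "force": force on the tool from outside, world axes, zero at the start; "ft_torque": the same for the moment, N m; "finger_gap": opening from 0.0 (shut) to 1.0 (fully open); "finger_force": force on a finger pad.
Only numpy, scipy, OpenCV 4.12 (cv2) and the standard library are available. Lean on these libraries where they do the work, as an engineer would, in place of code of your own. Each camera call takes 0.05 s, during which the arm holds its last target. There are 200 camera calls.

## Task

Pump the trigger of the bench ratchet clamp until its ram has pressed the white plug fully home in the cartridge and the trigger goes firm, without forcing it any harder than that, then hold the release pad down until the ram has sprung all the way back. Move the ram, plug and cartridge only by the clamp, never by touching them, leave the cartridge lying in its cradle, and leave the small things that stand and lie on its board where they are.

Things in the scene. Friction and masses are not known exactly. Their poses are not given: they have to be found in the camera images.
- clamp: Bench ratchet clamp fixed on a plywood board 365x170x15 mm. Origin: bench level under the trigger's pivot. x: the way the ram pushes (to cartridge and stop), z up. Along x in mm: release pad -115, fixed grip -40 to -24, trigger +15, rubber pad +66 (ram back), cartridge about +95 to +200. Steel cheeks (x -60 to 28, 36 mm wide, top 90 mm) hold the mechanism.
- trigger_grip (a point): Mid-thickness of the grey upright trigger bar (10 mm thick along clamp x, 24 wide, top 158 mm high), 70 mm above its pivot; 144 mm high at rest. Leans to +x; is squeezed to -x, toward the fixed grip, 30 mm here. Push its +x face with closed fingers, or squeeze it with the fixed grip from above: 60 mm over both at rest, 30 squeezed. Springs back; let it return fully.
- handle_grip (a point): Mid-thickness of the fixed grey grip behind the trigger (16 mm thick along clamp x, 28 mm wide, top 157 mm above the bench), at 144 mm height.
- trigger (a joint): Trigger angle, rad: 0 rest, 0.44 end stop. A squeeze beyond 0.42 moves the ram one 9 mm tooth, which holds; after less the ram may slip back. Slow push at trigger_grip: 5-8 N ram free, 9-12 N plug sliding in; plug home: firm, often short of a full squeeze, rising 1-2 N per mm. 14-19 N there seats the plug well; over 23 N is too much. (At 0.44 the trigger is rigid anyway.)
- release_pad (a point): Middle of the top of the steel release pad (34 mm along clamp x, 26 wide), behind the grip, 80 mm above the bench. Tail of the holding pawl's lever: pushed straight down with 1 to 10 N it goes 15 mm to its stop (drifting 6 mm to -x); free from 12 mm down. Hold it about 1 s while the ram springs back; let go early and the ram catches again. Springs up itself; bobs at clicks.
- ram: Sliding toothed steel bar with jaw plate and sprung rubber pad (26 mm wide, axis 40 mm above the bench; gives 1 mm per 10 N). Origin: at the clamp's origin when fully back; moves with the ram along clamp x, 0 to 55 mm. The pad's face is 66 mm ahead of it and starts 8 to 30 mm short of the plug.
- cartridge: Cream plastic cylinder 40 mm wide, 90 long, lying loose in the V cradle along clamp x, axis 40 mm above the bench. Origin: underside, half-way along; its x points to the end stop, its plugged end faces the ram. Starts 0 to 6 mm short of the stop (whose place varies) and slides up to it easily.
- plug: White push-in plug in the cartridge's end, head 26 mm wide, 8 thick. Origin: middle of the head's outer face. At first it sticks out 6 to 10 mm too far; fully home the head sits on the rim, its face 53 mm from the cartridge's middle. About 9 N pushes it in; it stays where left.
- vial: Bystander, loose: amber glass vial with black cap, 26 mm wide, 48 mm tall, standing on the clamp's board
- spare_plug: Bystander, loose: another white plug, 26 mm wide, 24 mm tall, standing on the board
- hex_key: Bystander, loose: dark hex key lying on the board, 80 mm long

How it is judged:
On the way, in this order (a step that is already met when the one before it is completed fails the run):
1. the plug is pressed firmly home by the ram (x of plug in the frame of cartridge above -0.0545 m and contact force between ram and plug above 14 N), for 0.1 s.
2. the release lets the ram spring fully back (x of ram in the frame of clamp below 0.003 m), for 0.2 s.
At the end, for the whole second after the job is handed in: The plug is home (within 1.5 mm), the ram is fully back (within 3 mm), the trigger is back at rest, and the cartridge lies still in its cradle, on the clamp's centre line within 8 mm and not lifted (x of plug in the frame of cartridge above -0.0545 m and x of ram in the frame of clamp below 0.003 m and y of cartridge in the frame of clamp between -0.008 and 0.008 m and z of cartridge in the frame of clamp below 0.027 m and x of cartridge in the frame of clamp between 0.125 and 0.165 m and linear speed of cartridge below 0.01 m/s and value of joint trigger below 0.05 rad); the robot touches nothing.
It fails at once if the ram presses on the plug with more than 50 N (contact force between ram and plug above 50 N).
It fails at once if the robot touches the cartridge, the plug or the ram (contact force between any of the fingers, the arm and cartridge above 1 N or contact force between any of the fingers, the arm and ram above 1 N).
It fails at once if the vial, spare plug or hex key on the board is moved by more than 30 mm (distance of any of vial, spare_plug, hex_key from where it was at the start of the episode above 0.03 m).
It also fails if it takes over 64 s, if anything falls off the work surface, if the arm or the gripper's body presses on something with over 40 N, if the wrist force passes 120 N, or if a joint passes its speed limit or range.

## Working session

There is one attempt and no reset: what is moved stays moved. The work goes in short steps, Python scripts to look and compute and a tool call to move; the robot and the scene stay as the last step left them, time stands still between calls to the robot, and variables do not carry over. Pictures are saved under pics/ and viewed, at most 10 in all, crops included, and the job is handed in when it is done.

Besides the shell and the picture viewer there is one more tool, called after "Call:" as name(argument=value, ...), one argument or row to a line, values as JSON. jog_arm: Moves the arm, as the interface text tells. Its arguments: {"type":"object","properties":{"increments":{"type":"array","items":{"type":"number"}},"newtons":{"type":"number"}},"required":["increments"]}

```bash
mkdir -p pics; cat > h.py <<'E'
import numpy as np, cv2
from bench import env, viewer, order, models
def ray(cam,px):
    P=viewer.camera_params(cam);K=P["K"];T=np.array(P["world_to_cam"])
    R=T[:3,:3];c=-R.T@T[:3,3]
    return c,R.T@np.linalg.inv(K)@np.array([px[0],px[1],1.])
def at_z(cam,px,z):
    c,d=ray(cam,px);return c+d*(z-c[2])/d[2]
def px(cam,p):
    P=viewer.camera_params(cam);q=(np.array(P["world_to_cam"])@np.r_[p,1])[:3];q=np.array(P["K"])@q;return q[:2]/q[2]
def two(a,b):
    (c1,d1),(c2,d2)=ray("top",a),ray("scene",b)
    s=np.linalg.lstsq(np.c_[d1,-d2],c2-c1,rcond=None)[0]
    p,q=c1+s[0]*d1,c2+s[1]*d2
    return (p+q)/2,np.linalg.norm(p-q)
E
python3 - <<'E'
from h import *
L={}
for c in("top","scene"):
    im=viewer.capture(c);cv2.imwrite(f"pics/{c}0.png",im[:,:,::-1])
    for n in("trigger_grip","handle_grip","release_pad","clamp","ram","plug","cartridge"):
        r=models.landmark_of(c,n)[:2]
        for k in r: print(c,n,round(k["p"],2),np.round([k["centre"][1]*640,k["centre"][0]*480],1))
        if r: L[c,n]=[r[0]["centre"][1]*640,r[0]["centre"][0]*480]
for n in("trigger_grip","handle_grip","release_pad","clamp","ram","plug","cartridge"):
    if ("top",n) in L and ("scene",n) in L: print(n,*two(L["top",n],L["scene",n]))
s=env.sense();print(s["time"],s["position"],s["orientation"],s["force"],s["finger_gap"])
E
```

```text
top trigger_grip 0.66 [335.5 224.6]
top handle_grip 0.61 [372.3 213.7]
top release_pad 0.82 [421.7 204.2]
top clamp 0.97 [337.  231.6]
top ram 0.98 [336.4 230.2]
top plug 0.73 [277.8 243. ]
top plug 0.29 [236.4 257.9]
top cartridge 0.92 [236.1 256.4]
scene trigger_grip 0.78 [301.4 256.8]
scene handle_grip 0.62 [287.6 281.6]
scene release_pad 0.94 [273.1 369.5]
scene clamp 0.97 [301.5 337.9]
scene ram 0.66 [304.3 331.4]
scene plug 0.74 [317.  269.6]
scene cartridge 0.96 [330.7 251. ]
trigger_grip [ 0.59275734 -0.06277085  0.1473633 ] 0.00011592144474886162
handle_grip [ 0.60267586 -0.10834904  0.15196786] 0.004597419576300034
release_pad [ 0.62327538 -0.18670266  0.0847153 ] 0.0027230032082543117
clamp [ 0.59654998 -0.08053482 -0.00263195] 0.0017387860848163696
ram [ 0.598585   -0.07753449  0.01050194] 0.0009048952777774819
plug [0.57679508 0.00744409 0.04689602] 0.004255102203460496
cartridge [0.56302976 0.07026237 0.02182835] 0.0024900497199932736
0.8 [0.2222313  0.53036849 0.23133286] [[-9.22296526e-01  3.86483009e-01  4.51348880e-05]
 [ 3.86483012e-01  9.22296523e-01  7.56149094e-05]
 [-1.24038726e-05  8.71832357e-05 -9.99999996e-01]] [-0.80822131  0.12200685  0.69895953] 1.0014826724334163
```

View pics/top0.png

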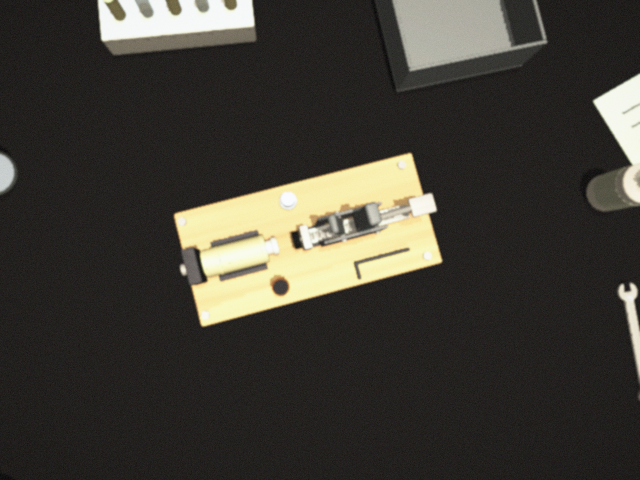

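View pics/scene0.png

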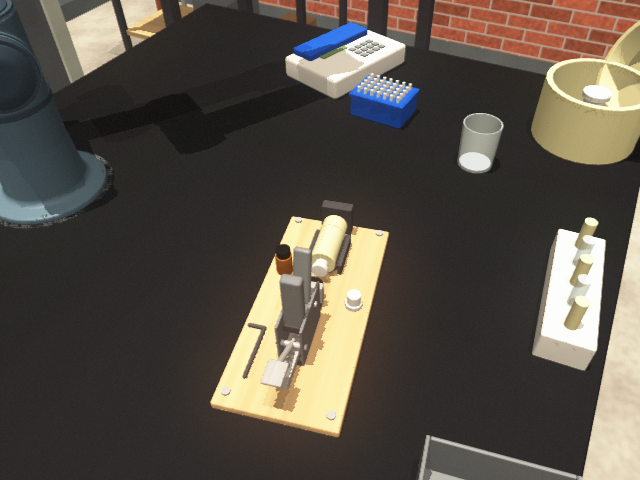

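The pictures show the clamp axis running from the release pad (422,204) through the grips (372,214)/(335,225) to the cartridge (236,257) in top. The vial is at (281,287), the hex key at (385,258) and the spare plug at (289,200), all clear of the grips. Next I fit the clamp pose.

```bash
python3 - <<'E'
from h import *
from scipy.optimize import least_squares
M={"trigger_grip":(.015,0,.144),"handle_grip":(-.032,0,.144),"release_pad":(-.115,0,.08),"clamp":(0,0,0),"ram":(0,0,0)}
obs={"top":{"trigger_grip":(335.5,224.6),"handle_grip":(372.3,213.7),"release_pad":(421.7,204.2),"clamp":(337,231.6),"ram":(336.4,230.2)},
"scene":{"trigger_grip":(301.4,256.8),"handle_grip":(287.6,281.6),"release_pad":(273.1,369.5),"clamp":(301.5,337.9)}}
def W(v,m):
    c,s=np.cos(v[2]),np.sin(v[2]);return np.array([v[0]+c*m[0]-s*m[1],v[1]+s*m[0]+c*m[1],m[2]])
f=lambda v:np.concatenate([px(c,W(v,M[n]))-o for c in obs for n,o in obs[c].items()])
r=least_squares(f,[.597,-.08,1.8],loss="soft_l1");v=r.x
print(v,np.degrees(v[2]));print(f(v).reshape(-1,2).round(1))
np.save("clamp.npy",v)
for n in M:print(n,W(v,M[n]).round(4))
for n,c in(("cartridge","top"),("plug","top")):pass
for c,o,z in(("top",(277.8,243),.04),("top",(236.1,256.4),.02),("scene",(317,269.6),.04),("scene",(330.7,251),.02)):
    p=at_z(c,o,z)[:2]-v[:2];a=v[2];print(c,z,p@[np.cos(a),np.sin(a)],p@[-np.sin(a),np.cos(a)])
s=env.sense();R=np.array(s["orientation"]);p=W(v,(.06,0,.231))
print("to pre",p,R.T@(p-s["position"]), "turn",np.degrees(np.arctan2(R[1,0],R[0,0])-v[2]))
E
```

```text
[ 0.59639047 -0.07761731  1.81073709] 103.7475931653928
[[-0.1  0.2]
 [ 0.2  1.2]
 [ 1.6  0.9]
 [-1.4  0.5]
 [-0.8  1.9]
 [-0.   2. ]
 [ 3.1  4.7]
 [ 0.6  3.9]
 [ 1.4 -2.7]]
trigger_grip [ 0.5928 -0.063   0.144 ]
handle_grip [ 0.604  -0.1087  0.144 ]
release_pad [ 0.6237 -0.1893  0.08  ]
clamp [ 0.5964 -0.0776  0.    ]
ram [ 0.5964 -0.0776  0.    ]
top 0.04 0.08804549187410514 -0.0036286793630484378
top 0.02 0.15129533490473393 -0.001698122789498234
scene 0.04 0.09247688876328883 0.002528137647783077
scene 0.02 0.1537944212365263 -0.0034722949857894994
to pre [ 0.58213177 -0.01933619  0.231     ] [-5.44386464e-01 -3.67895328e-01  3.07540603e-04] turn 53.51656848130794
```

Call:
jog_arm(
  increments=[0,-0.03,-0.02,0,4,0,-0.08,-0.055,0,8,0,-0.12,-0.08,0,12,0,-0.16,-0.107,0,16,0,-0.2,-0.135,0,20,0,-0.24,-0.162,0,24,0,-0.28,-0.19,0,28,0,-0.32,-0.216,0,32,0,-0.36,-0.243,0,36,0,-0.4,-0.27,0,40,0,-0.44,-0.298,0,44,0,-0.48,-0.325,0,48,0,-0.52,-0.352,0,51,0,-0.544,-0.368,0,53.5,0,-0.544,-0.368,0,53.5,0,-0.544,-0.368,0,53.5,0,-0.544,-0.368,0,53.5,0,-0.544,-0.368,0,53.5],
  newtons=60,
)

```text
time: 2.6
position: [0.5811, -0.0181, 0.2315]
orientation: [[-0.24, 0.971, -0.0], [0.971, 0.24, 0.0], [0.0, -0.0, -1.0]]
force: [0.2, 0.1, -1.0]
finger_gap: 0.003
finger_force: 0.0
```

```bash
cat > st.py <<'E'
from h import *
v=np.load("clamp.npy");a=v[2];C=np.array([[np.cos(a),np.sin(a)],[-np.sin(a),np.cos(a)]])
s=env.sense();R=np.array(s["orientation"])
print("t",s["time"],"clampxy",(C@(np.array(s["position"])[:2]-v[:2])).round(4),"z",round(s["position"][2],4),"yawerr",round(np.degrees(np.arctan2(R[1,0],R[0,0])-a),2),"F",(C@np.array(s["force"])[:2]).round(2),round(s["force"][2],2),"gap",round(s["finger_gap"],3))
E
python3 st.py; python3 -c "
from h import *
cv2.imwrite('pics/t1.png',np.hstack([cv2.resize(viewer.capture(c)[:,:,::-1][r:r+220,q:q+220],(400,400),interpolation=cv2.INTER_CUBIC) for c,r,q in(('top',130,220),('scene',190,200))]))"
```

```text
t 2.6 clampxy [0.0615 0.0007] z 0.2315 yawerr 0.12 F [ 0.01 -0.18] -1.04 gap 0.003
```

View pics/t1.png

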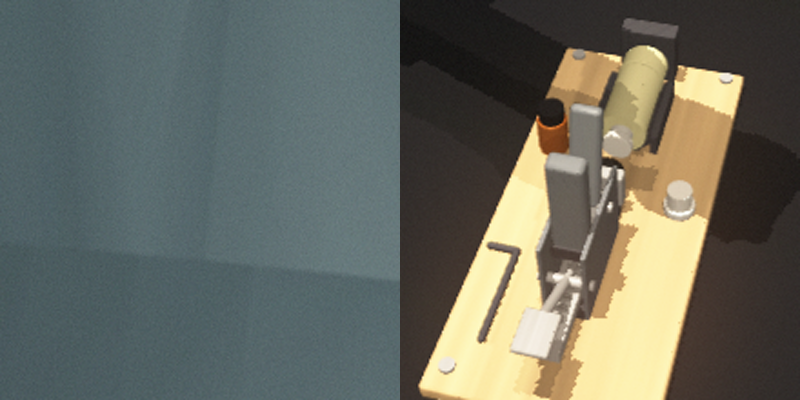

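The scene picture (right half) shows the trigger, ahead of the fixed grip, with nothing close beside it. The space in front of the trigger is clear, so I'll descend and start the first squeeze.

Call:
jog_arm(
  increments=[0,0,0,0.03,0,0,0,0,0.07,0,0,0,0,0.093,0,0,-0.01,0,0.093,0,0,-0.02,0,0.093,0,0,-0.024,0,0.093,0,0,-0.027,0,0.093,0,0,-0.03,0,0.093,0,0,-0.033,0,0.093,0,0,-0.036,0,0.093,0,0,-0.039,0,0.093,0,0,-0.042,0,0.093,0,0,-0.042,0,0.093,0],
)

```text
time: 4.0
position: [0.5921, -0.059, 0.1391]
orientation: [[-0.239, 0.971, 0.001], [0.971, 0.239, 0.003], [0.002, 0.002, -1.0]]
force: [-1.3, 4.9, 4.7]
finger_gap: 0.001
finger_force: 2.8
```

```bash
python3 st.py
```

```text
t 4.0 clampxy [ 0.0191 -0.0003] z 0.1391 yawerr 0.06 F [5.11 0.14] 4.69 gap 0.001
```

Call:
jog_arm(
  increments=[0,-0.002,0,0,0,0,-0.004,0,0,0,0,-0.006,0,0,0,0,-0.008,0,0,0,0,-0.01,0,0,0,0,-0.012,0,0,0,0,-0.012,0,0,0],
)

```text
time: 4.7
position: [0.5948, -0.0704, 0.1389]
orientation: [[-0.239, 0.971, 0.001], [0.971, 0.239, 0.003], [0.002, 0.002, -1.0]]
force: [-1.2, 5.4, 2.2]
finger_gap: 0.002
finger_force: 3.0
```

```bash
python3 st.py
```

```text
t 4.7 clampxy [ 0.0074 -0.0002] z 0.1389 yawerr 0.08 F [ 5.49 -0.15] 2.21 gap 0.002
```

Call:
jog_arm(
  increments=[0,-0.0015,0,0,0,0,-0.003,0,0,0,0,-0.004,0,0,0,0,-0.004,0,0,0],
)

```text
time: 5.1
position: [0.5956, -0.0737, 0.1386]
orientation: [[-0.239, 0.971, 0.001], [0.971, 0.239, 0.004], [0.004, 0.001, -1.0]]
force: [-0.8, 6.7, 2.5]
finger_gap: 0.0
finger_force: 3.6
```

Call:
jog_arm(
  increments=[0,-0.001,0,0,0,0,-0.002,0,0,0,0,-0.002,0,0,0],
)

```text
time: 5.4
position: [0.5958, -0.0745, 0.1385]
orientation: [[-0.24, 0.971, -0.0], [0.971, 0.24, 0.006], [0.006, 0.002, -1.0]]
force: [-0.6, 10.2, 2.9]
finger_gap: -0.002
finger_force: 5.0
```

```bash
python3 st.py
```

```text
t 5.4 clampxy [ 0.0032 -0.0001] z 0.1385 yawerr 0.13 F [10.04 -1.8 ] 2.9 gap -0.002
```

Call:
jog_arm(
  increments=[0,-0.001,0,0,0,0,-0.0015,0,0,0,0,-0.0015,0,0,0],
)

```text
time: 5.7
position: [0.5958, -0.0746, 0.1385]
orientation: [[-0.241, 0.971, -0.0], [0.971, 0.241, 0.009], [0.009, 0.002, -1.0]]
force: [-1.6, 12.3, 3.9]
finger_gap: 0.0
finger_force: 6.7
```

```bash
python3 st.py
```

```text
t 5.7 clampxy [ 0.003  -0.0001] z 0.1385 yawerr 0.17 F [12.39 -1.34] 3.91 gap 0.0
```

Call:
jog_arm(
  increments=[0,0.008,0,0,0,0,0.016,0,0,0,0,0.024,0,0,0,0,0.032,0,0,0,0,0.04,0,0,0,0,0.04,0,0,0,0,0.04,0,0,0,0,0.034,0,0,0,0,0.03,0,0,0,0,0.026,0,0,0,0,0.022,0,0,0,0,0.018,0,0,0,0,0.014,0,0,0,0,0.011,0,0,0,0,0.008,0,0,0,0,0.006,0,0,0,0,0.004,0,0,0,0,0.002,0,0,0,0,0,0,0,0,0,0,0,0,0],
)

```text
time: 7.7
position: [0.5955, -0.0748, 0.1382]
orientation: [[-0.24, 0.971, -0.001], [0.971, 0.24, 0.011], [0.011, 0.001, -1.0]]
force: [-2.0, 13.8, 4.7]
finger_gap: 0.002
finger_force: 7.5
```

```bash
python3 st.py; python3 - <<'E'
from h import *
im=viewer.capture('scene');cv2.imwrite('pics/s2.png',cv2.resize(im[190:410,200:420,::-1],(600,600),interpolation=cv2.INTER_CUBIC))
E
```

```text
t 7.7 clampxy [0.003  0.0002] z 0.1382 yawerr 0.12 F [13.9  -1.29] 4.72 gap 0.002
```

View pics/s2.png

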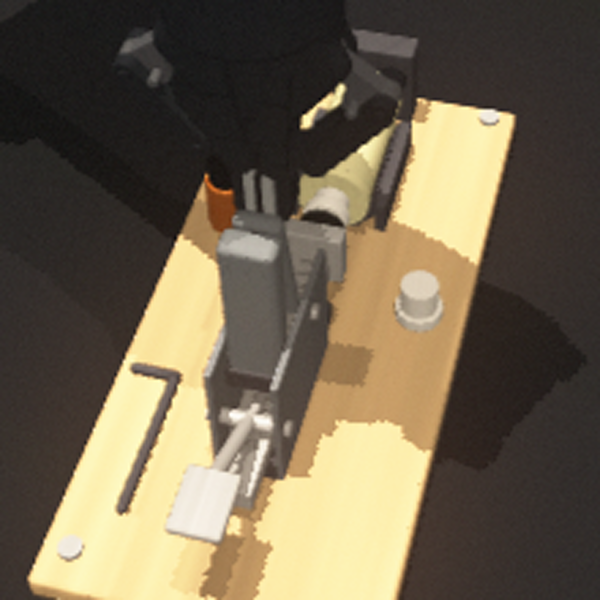

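The picture shows the ram's jaw plate (320,250) advanced to just short of the white plug (330,207), so the pumping works. Third pump, with checks.

Call:
jog_arm(
  increments=[0,0.008,0,0,0,0,0.016,0,0,0,0,0.024,0,0,0,0,0.032,0,0,0,0,0.04,0,0,0,0,0.04,0,0,0,0,0.04,0,0,0,0,0.034,0,0,0,0,0.03,0,0,0,0,0.026,0,0,0,0,0.023,0,0,0,0,0.02,0,0,0,0,0.017,0,0,0,0,0.014,0,0,0,0,0.012,0,0,0,0,0.01,0,0,0,0,0.008,0,0,0,0,0.006,0,0,0,0,0.006,0,0,0],
)

```text
time: 9.65
position: [0.5948, -0.0717, 0.1386]
orientation: [[-0.238, 0.971, -0.0], [0.971, 0.238, 0.005], [0.005, 0.001, -1.0]]
force: [-1.4, 7.4, 4.1]
finger_gap: 0.001
finger_force: 4.0
```

```bash
python3 st.py
```

```text
t 9.65 clampxy [0.0061 0.0001] z 0.1386 yawerr 0.04 F [ 7.49 -0.43] 4.15 gap 0.001
```

Call:
jog_arm(
  increments=[0,-0.001,0,0,0,0,-0.002,0,0,0,0,-0.003,0,0,0,0,-0.004,0,0,0,0,-0.004,0,0,0],
)

```text
time: 10.15
position: [0.5954, -0.0741, 0.1383]
orientation: [[-0.239, 0.971, -0.001], [0.971, 0.239, 0.007], [0.007, 0.001, -1.0]]
force: [-2.2, 11.0, 3.9]
finger_gap: 0.001
finger_force: 5.6
```

```bash
python3 st.py
```

```text
t 10.15 clampxy [0.0036 0.0001] z 0.1383 yawerr 0.09 F [11.19 -0.5 ] 3.94 gap 0.001
```

Call:
jog_arm(
  increments=[0,-0.001,0,0,0,0,-0.002,0,0,0,0,-0.002,0,0,0],
)

```text
time: 10.45
position: [0.5955, -0.0747, 0.1383]
orientation: [[-0.24, 0.971, -0.001], [0.971, 0.24, 0.01], [0.01, 0.001, -1.0]]
force: [-2.2, 14.4, 4.3]
finger_gap: 0.001
finger_force: 7.5
```

```bash
python3 st.py
```

```text
t 10.45 clampxy [0.0031 0.0002] z 0.1383 yawerr 0.13 F [14.54 -1.29] 4.35 gap 0.001
```

Call:
jog_arm(
  increments=[0,0.008,0,0,0,0,0.016,0,0,0,0,0.024,0,0,0,0,0.032,0,0,0,0,0.04,0,0,0,0,0.04,0,0,0,0,0.04,0,0,0,0,0.034,0,0,0,0,0.03,0,0,0,0,0.027,0,0,0,0,0.025,0,0,0,0,0.023,0,0,0,0,0.021,0,0,0,0,0.019,0,0,0,0,0.017,0,0,0,0,0.015,0,0,0,0,0.015,0,0,0],
)

```text
time: 12.15
position: [0.5925, -0.0617, 0.1391]
orientation: [[-0.239, 0.971, 0.0], [0.971, 0.239, 0.007], [0.007, 0.002, -1.0]]
force: [-3.9, 10.4, 6.8]
finger_gap: -0.001
finger_force: 5.7
```

```bash
python3 st.py
```

```text
t 12.15 clampxy [0.0164 0.    ] z 0.1391 yawerr 0.08 F [11.01  1.33] 6.79 gap -0.001
```

Call:
jog_arm(
  increments=[0,-0.001,0,0,0,0,-0.002,0,0,0,0,-0.003,0,0,0,0,-0.004,0,0,0,0,-0.004,0,0,0],
)

```text
time: 12.65
position: [0.5934, -0.0655, 0.1391]
orientation: [[-0.239, 0.971, 0.0], [0.971, 0.239, 0.007], [0.007, 0.002, -1.0]]
force: [-3.1, 10.4, 7.7]
finger_gap: 0.0
finger_force: 5.9
```

```bash
python3 st.py
```

```text
t 12.65 clampxy [0.0125 0.0001] z 0.1391 yawerr 0.09 F [10.86  0.53] 7.74 gap 0.0
```

Call:
jog_arm(
  increments=[0,-0.001,0,0,0,0,-0.002,0,0,0,0,-0.003,0,0,0,0,-0.003,0,0,0],
)

```text
time: 13.05
position: [0.5941, -0.0685, 0.139]
orientation: [[-0.239, 0.971, 0.0], [0.971, 0.239, 0.007], [0.007, 0.002, -1.0]]
force: [-2.7, 10.2, 7.0]
finger_gap: 0.001
finger_force: 5.8
```

```bash
python3 st.py
```

```text
t 13.05 clampxy [0.0094 0.0001] z 0.139 yawerr 0.09 F [10.58  0.23] 7.03 gap 0.001
```

Call:
jog_arm(
  increments=[0,-0.001,0,0,0,0,-0.002,0,0,0,0,-0.003,0,0,0,0,-0.004,0,0,0,0,-0.004,0,0,0],
)

```text
time: 13.55
position: [0.595, -0.0723, 0.1387]
orientation: [[-0.239, 0.971, -0.0], [0.971, 0.239, 0.007], [0.007, 0.002, -1.0]]
force: [-2.4, 10.1, 5.8]
finger_gap: -0.001
finger_force: 5.8
```

```bash
python3 st.py
```

```text
t 13.55 clampxy [0.0055 0.0001] z 0.1387 yawerr 0.09 F [10.37 -0.06] 5.76 gap -0.001
```

Call:
jog_arm(
  increments=[0,-0.001,0,0,0,0,-0.002,0,0,0,0,-0.002,0,0,0],
)

```text
time: 13.85
position: [0.5954, -0.074, 0.1386]
orientation: [[-0.239, 0.971, -0.0], [0.971, 0.239, 0.008], [0.007, 0.001, -1.0]]
force: [-2.0, 10.5, 4.7]
finger_gap: 0.003
finger_force: 6.0
```

```bash
python3 st.py
```

```text
t 13.85 clampxy [0.0037 0.0001] z 0.1386 yawerr 0.09 F [10.67 -0.58] 4.67 gap 0.003
```

Call:
jog_arm(
  increments=[0,-0.001,0,0,0,0,-0.002,0,0,0,0,-0.002,0,0,0],
)

```text
time: 14.15
position: [0.5955, -0.0747, 0.1385]
orientation: [[-0.24, 0.971, -0.001], [0.971, 0.24, 0.01], [0.01, 0.002, -1.0]]
force: [-3.6, 14.0, 5.8]
finger_gap: 0.002
finger_force: 7.6
```

```bash
python3 st.py
```

```text
t 14.15 clampxy [0.0031 0.0001] z 0.1385 yawerr 0.14 F [14.42  0.22] 5.83 gap 0.002
```

Call:
jog_arm(
  increments=[0,0.008,0,0,0,0,0.016,0,0,0,0,0.024,0,0,0,0,0.032,0,0,0,0,0.04,0,0,0,0,0.04,0,0,0,0,0.04,0,0,0,0,0.034,0,0,0,0,0.031,0,0,0,0,0.029,0,0,0,0,0.027,0,0,0,0,0.026,0,0,0,0,0.026,0,0,0],
)

```text
time: 15.45
position: [0.5899, -0.0518, 0.1389]
orientation: [[-0.239, 0.971, 0.0], [0.971, 0.239, 0.005], [0.005, 0.001, -1.0]]
force: [-1.6, 8.2, 5.5]
finger_gap: 0.002
finger_force: 4.6
```

```bash
python3 st.py
```

```text
t 15.45 clampxy [0.0266 0.0002] z 0.1389 yawerr 0.06 F [ 8.35 -0.43] 5.48 gap 0.002
```

Call:
jog_arm(
  increments=[0,-0.001,0,0,0,0,-0.002,0,0,0,0,-0.003,0,0,0,0,-0.003,0,0,0],
)

```text
time: 15.85
position: [0.5904, -0.0539, 0.139]
orientation: [[-0.239, 0.971, -0.0], [0.971, 0.239, 0.007], [0.007, 0.002, -1.0]]
force: [-3.0, 10.3, 7.3]
finger_gap: 0.001
finger_force: 5.7
```

```bash
python3 st.py
```

```text
t 15.85 clampxy [0.0244 0.0001] z 0.139 yawerr 0.09 F [10.74  0.44] 7.28 gap 0.001
```

Call:
jog_arm(
  increments=[0,-0.001,0,0,0,0,-0.002,0,0,0,0,-0.003,0,0,0,0,-0.003,0,0,0],
)

```text
time: 16.25
position: [0.591, -0.056, 0.1392]
orientation: [[-0.24, 0.971, -0.0], [0.971, 0.24, 0.008], [0.008, 0.002, -1.0]]
force: [-5.0, 11.8, 8.4]
finger_gap: -0.002
finger_force: 6.8
```

```bash
python3 st.py
```

```text
t 16.25 clampxy [0.0223 0.0001] z 0.1392 yawerr 0.12 F [12.7   2.09] 8.38 gap -0.002
```

Call:
jog_arm(
  increments=[0,-0.001,0,0,0,0,-0.002,0,0,0,0,-0.002,0,0,0],
)

```text
time: 16.55
position: [0.5914, -0.0574, 0.1393]
orientation: [[-0.24, 0.971, -0.0], [0.971, 0.24, 0.009], [0.009, 0.002, -1.0]]
force: [-3.4, 13.6, 10.4]
finger_gap: 0.002
finger_force: 7.5
```

```bash
python3 st.py; python3 - <<'E'
from h import *
im=viewer.capture('scene');cv2.imwrite('pics/s3.png',cv2.resize(im[220:330,270:380,::-1],(600,600),interpolation=cv2.INTER_CUBIC))
E
```

```text
t 16.55 clampxy [0.0208 0.0001] z 0.1393 yawerr 0.14 F [14.   0.1] 10.44 gap 0.002
```

View pics/s3.png

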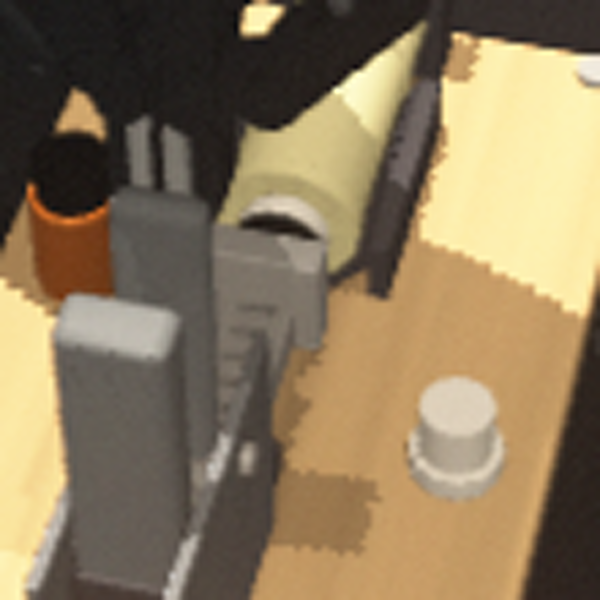

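The white plug head (285,210) now sits against the rim, and the force is rising steadily. A bit more to be well within the seating band.

Call:
jog_arm(
  increments=[0,-0.001,0,0,0,0,-0.002,0,0,0,0,-0.002,0,0,0],
)

```text
time: 16.9
position: [0.5917, -0.0588, 0.1394]
orientation: [[-0.24, 0.971, -0.0], [0.971, 0.24, 0.01], [0.01, 0.002, -1.0]]
force: [-5.3, 15.1, 9.6]
finger_gap: 0.001
finger_force: 8.3
```

```bash
python3 st.py
```

```text
t 16.9 clampxy [0.0194 0.0001] z 0.1394 yawerr 0.15 F [15.96  1.6 ] 9.59 gap 0.001
```

Call:
jog_arm(
  increments=[0,0,0,0,0,0,0,0,0,0,0,0.006,0,0,0,0,0.012,0,0,0,0,0.022,0,0,0,0,0.03,0,0,0,0,0.03,0,-0.03,0,0,0.03,0,-0.07,0,0,0.01,0,-0.07,0,0,-0.03,0,-0.07,0,0,-0.07,0,-0.07,0,0,-0.11,0,-0.07,0,0,-0.133,0,-0.07,0,0,-0.133,0,-0.07,0,0,-0.133,0,-0.03,0,0,-0.133,0,0.01,0,0,-0.133,0,0.035,0,0,-0.133,0,0.046,0,0,-0.133,0,0.046,0],
)

```text
time: 18.8
position: [0.6229, -0.1916, 0.0908]
orientation: [[-0.238, 0.971, -0.003], [0.971, 0.238, 0.001], [0.002, -0.003, -1.0]]
force: [-1.2, -0.3, 0.5]
finger_gap: -0.006
finger_force: 0.0
```

```bash
python3 st.py; python3 - <<'E'
from h import *
im=viewer.capture('scene');cv2.imwrite('pics/s4.png',cv2.resize(im[220:420,200:400,::-1],(600,600),interpolation=cv2.INTER_CUBIC))
E
```

```text
t 18.8 clampxy [-0.1171  0.0014] z 0.0908 yawerr 0.04 F [0.04 1.25] 0.52 gap -0.006
```

View pics/s4.png

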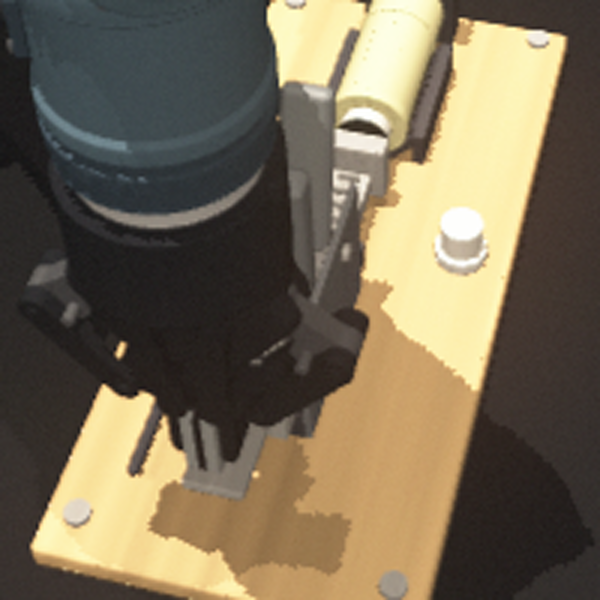

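The fingertips are above the pad (220,475), and the plug head (370,118) sits at the cartridge rim. I'll press the pad down and hold it.

Call:
jog_arm(
  increments=[0,0,0,0.006,0,0,0,0,0.011,0,0,-0.001,0,0.015,0,0,-0.002,0,0.019,0,0,-0.003,0,0.023,0,0,-0.004,0,0.025,0,0,-0.004,0,0.026,0,0,-0.004,0,0.026,0,0,-0.004,0,0.026,0,0,-0.004,0,0.026,0,0,-0.004,0,0.026,0,0,-0.004,0,0.026,0],
)

```text
time: 20.05
position: [0.625, -0.1965, 0.0663]
orientation: [[-0.238, 0.971, -0.0], [0.971, 0.238, 0.0], [0.0, -0.0, -1.0]]
force: [-0.5, -0.9, 1.2]
finger_gap: -0.004
finger_force: 0.5
```

```bash
python3 st.py
```

```text
t 20.05 clampxy [-0.1223  0.0004] z 0.0663 yawerr 0.02 F [-0.81  0.66] 1.21 gap -0.004
```

Call:
jog_arm(
  increments=[0,0,0,0.0015,0,0,0,0,0.003,0,0,0,0,0.003,0,0,0,0,0.003,0,0,0,0,0.003,0,0,0,0,0.003,0,0,0,0,0.003,0,0,0,0,0.003,0,0,0,0,0.003,0,0,0,0,0.003,0,0,0,0,0.003,0,0,0,0,0.003,0],
)

```text
time: 21.25
position: [0.6254, -0.1967, 0.0635]
orientation: [[-0.238, 0.971, 0.001], [0.971, 0.238, -0.0], [-0.0, 0.0, -1.0]]
force: [-0.1, -1.9, 4.1]
finger_gap: -0.0
finger_force: 2.7
```

```bash
python3 st.py; python3 - <<'E'
from h import *
im=viewer.capture('scene');cv2.imwrite('pics/s5.png',cv2.resize(im[220:420,200:400,::-1],(600,600),interpolation=cv2.INTER_CUBIC))
E
```

```text
t 21.25 clampxy [-1.226e-01  1.000e-04] z 0.0635 yawerr 0.01 F [-1.84  0.59] 4.07 gap -0.0
```

View pics/s5.png

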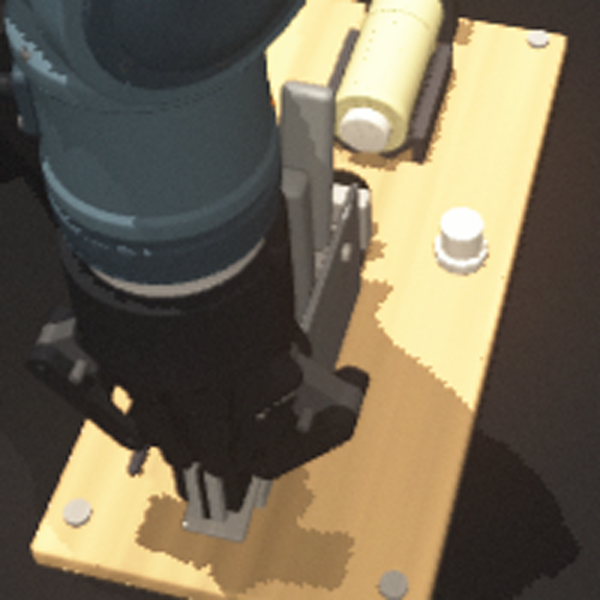

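The ram is back in the clamp (jaw plate at about 350,195) and the plug head (365,130) is seated on the rim. I'll hold a little longer, lift off, and check.

Call:
jog_arm(
  increments=[0,0,0,0,0,0,0,0,0,0,0,0,0,0,0,0,0,0,0,0,0,0,0,0,0,0,0,0,-0.006,0,0,0,0,-0.012,0,0,0,0,-0.02,0,0,0,0,-0.05,0,0,0,0,-0.09,0,0,0,0,-0.13,0,0,-0.04,0,-0.16,0,0,-0.08,0,-0.16,0,0,-0.12,0,-0.16,0,0,-0.12,0,-0.16,0,0,-0.12,0,-0.16,0],
)

```text
time: 22.9
position: [0.6534, -0.3136, 0.2223]
orientation: [[-0.237, 0.972, -0.001], [0.972, 0.237, 0.001], [0.002, -0.001, -1.0]]
force: [0.4, -0.2, 0.3]
finger_gap: 0.002
finger_force: 0.0
```

```bash
python3 st.py; python3 - <<'E'
from h import *
im=viewer.capture('scene');cv2.imwrite('pics/s6.png',cv2.resize(im[215:345,250:380,::-1],(600,600),interpolation=cv2.INTER_CUBIC))
v=np.load("clamp.npy");a=v[2];L={}
for c in("top","scene"):
    if c=="top":viewer.capture(c)
    for n,z in(("ram",0),("plug",.04),("cartridge",.02),("trigger_grip",.144)):
        for k in models.landmark_of(c,n)[:1]:
            p=at_z(c,(k["centre"][1]*640,k["centre"][0]*480),z)[:2]-v[:2];print(c,n,round(k["p"],2),round(p@[np.cos(a),np.sin(a)],4),round(p@[-np.sin(a),np.cos(a)],4))
E
```

```text
t 22.9 clampxy [-0.2428  0.0007] z 0.2223 yawerr -0.06 F [-0.32 -0.38] 0.31 gap 0.002
top ram 0.56 -0.0047 0.0027
top plug 0.45 0.0968 -0.0018
top cartridge 0.57 0.1481 -0.0016
top trigger_grip 0.54 0.0187 -0.0036
scene ram 0.82 0.0035 0.0003
scene plug 0.54 0.1046 -0.0007
scene cartridge 0.93 0.1549 0.0009
scene trigger_grip 0.63 0.0172 0.0028
```

View pics/s6.png

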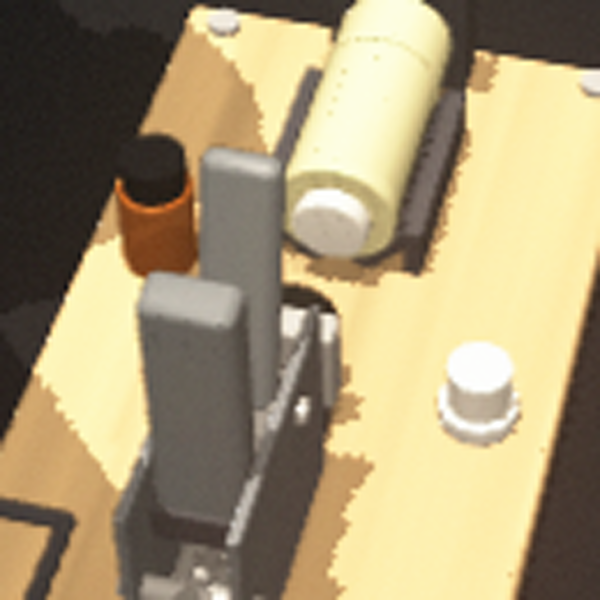

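The plug is seated with its face about 51 mm from the cartridge middle (62 mm before). The ram and trigger are back and the bystanders haven't moved.

```bash
python3 -c "
from bench import order
print(order.finish_job())"
```

```text
the job is handed in; nothing more can be done
None
```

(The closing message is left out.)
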